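# Balance the sample rocker with a twist-lock counterweight

### The arm

A 6-joint arm with a two-finger parallel gripper is mounted at the origin on the work surface. World frame = base frame: x ahead of the robot, y to its left, z up, the work surface at z = 0. Lengths are in m, angles in rad, forces in N, time in s.
With the tool pointing down it reaches from about 0.3 to 0.875 m from the base axis. Payload 6.4 kg.
Tool frame: the origin (TCP) lies midway between the tips of the shut fingers; the grasp point (between the pads) lies 19 mm behind it; z points along the fingers, y is the line along which they close (so a half turn about z gives the same grasp; the last joint's range is limited). The gripper opens to 85 mm and grips with 20 to 120 N. Pads are 22 mm wide; open, the fingers measure 114 mm over their backs; the gripper's body (76 mm by 85 mm) begins 54 mm behind the grasp point. The pads swing forward as they close: fully open they stand 13 mm farther back than shut.
Start: joints at [-1.323, 0.181, 1.607, -0, 1.354, -0.206], TCP at [0.252, -0.517, 0.231] pointing down, gripper open.
Joint ranges: [-2.99, 2.99], [-0.89, 2.07], [0.3, 2.58], [-1.14, 4.28], [0, 2.63], [-3.12, 3.12]. Speed limits (rad/s): [2.57, 2.57, 3.01, 3.14, 3.14, 3.14].

### API

Orientations are given as a unit quaternion [w, x, y, z].
In Python, from bench import status, camera, ctrl gives the robot as it stands. The module is installed in compiled form; this text tells all that it offers.
- The arm moves only by the shell command python3 -m handwheel 'ROWS'. ROWS is JSON, a list that holds one entry, the list of rows, each a list of 7 numbers: the opening, from -1 (shut) to 1 (fully open), then the shift along the tool's x, y, z in cm, then the turn, a rotation vector about the tool's x, y, z in degrees. A call has 1 to 10 rows; each row is the pose to reach, as a shift and turn from the pose commanded when the call began, along the tool's axes at that moment; what a row does not reach only later rows make up. A row lasts 1/8 s, in which the tool goes at most 62.5 mm and 10.7 degrees, less where a joint would pass 70% of its speed; a pose out of reach is approached as far as the arm can. A call with a gripper value outside its range is refused whole. The fingers move at their own pace and stop on an object; the grip force is fixed at half the most. Time passes only in rows, so rows that repeat a pose let the fingers close. It gives the time, the measured TCP pose, the force, the opening and the grip force at its end, in the units of the state.
- status.get_obs(): the state, without advancing time (a new reading comes with each control period).
- camera(name): name is "side" or "top"; returns a dict with "frame" (420x560x3 uint8, blue, green, red), "depth" (420x560 float32, m along the optical axis (not along the pixel's ray), 0 where there is no reading), "fx", "fy", "cx", "cy" (pixels), "extrinsics" (4x4, takes a point from camera to world coordinates). Camera axes: x right, y down, z forward; pixel columns grow to the right and rows downward; lengths in m; the calibration is good to about 2 mm. A picture is of the moment at which its call begins.
- ctrl.hand_in(): hands the job in; it is judged then, once.
The state is a dict: "time_s": time; "q": joint angles; "dq": joint speeds; "joint_efforts": joint torques, N m; "eef_pos": TCP position; "eef_rot": TCP orientation; "wrist_force": force on the tool from outside, world axes, zero at the start; "torque": the same for the moment, N m; "opening": opening from 0.0 (shut) to 1.0 (fully open); "grasp_force": force on a finger pad.
Only numpy, scipy, OpenCV 4.12 (cv2) and the standard library are available. Lean on these libraries where they do the work, as an engineer would, in place of code of your own. Each camera call takes 0.05 s, during which the arm holds its last target. There are 200 camera calls.

### The job

Set up the sample rocker: push the aluminium sample carrier along its lane, off the blue ledge and wholly onto the left half of the grey pivoting tray, without lifting it. Then take the brass counterweight from its blue stand, drop its T-foot through the yellow-framed slot at the tray's right end and turn it a quarter turn so that it locks. Finally nudge the carrier along its lane until the tray hangs level by itself; do not knock over or shift the other things on the bench.

Things in the scene. Friction and masses are not known exactly. Their poses are not given: they have to be found in the camera images.
- tray (a joint): tray tilt, rad: 0 level, positive = left end (towards the blue ledge) down; stops at -0.09 and +0.09. Light springs hold the empty tray level; uneven by more than about 0.12 N m it lies on a stop. Net stiffness about 1.4 N m per rad: near level, 10 mm of carrier travel changes the tilt by about 0.035 rad
- tray_mid (a point): centre of the tray's top (140 mm in x, 320 in y, 5 thick), tilting with it about a line along x 15 mm above. x away from the robot, y to the ledge, z up; level it is 70 mm above the bench. Bearing posts at x = +-86, 100 mm tall. Lane on the left half (y 20 to 160 mm): 90 mm wide between rails 10 mm high
- slot (a point): centre of the slot's mouth on the tray's top, 110 mm right (-y) of tray_mid; same axes as tray_mid. The slot is 36 mm along x by 16 mm along y, goes through the 5 mm plate into free space (over 25 mm), and has a yellow painted frame
- ledge_mid (a point): centre of the top of the fixed blue ledge, 110 mm (x) by 106 mm (y), 72 mm above the bench, in line with the tray's left end 4 mm from it and 2 mm higher; same axes as the level tray. Two rails 10 mm high leave a lane 84 mm wide; the lane is open at its outer (+y) end
- carrier_mid (a point): centre of the sample carrier, 20 mm above its underside: aluminium block 80 (x) by 72 (y) by 24 mm with a 62 mm round dish fixed on top, 40 mm high in all. Too wide to grip well: push its end faces. Mass 0.42 to 0.6 kg, unknown, so it balances the counterweight about 65 to 95 mm left of the pivot. Starts on the ledge
- weight_mid (a point): centre of the counterweight's brass block, 44 (x) by 24 (y) by 44 mm high, 0.36 kg, red line along x on top. Under it a neck 9 mm across, 10 mm long, and a T-foot bar 30 (x) by 11 (y) by 6 mm high, its underside 38 mm below this point. Parked, the block rests on the stand; locked, on the tray, T-bar across the slot under the plate
- weight_foot (a point): centre of the T-foot bar, 35 mm below weight_mid, same axes; x is the length of the bar
- stand: blue parking stand, 54 x 32 mm and 22 mm high on a base plate 80 x 60 mm; its pocket holds the T-foot; origin at the centre of its underside
- dishes: bystander: closed white culture dishes, a disc 90 mm across and 30 mm high; origin at the centre of its underside
- lens_a: bystander: upright steel microscope objective with a yellow ring, 27 mm across, 46 mm high; origin at the centre of its underside
- lens_b: bystander: the same with a blue ring
- slidebox: bystander: green slide box 80 x 100 x 30 mm; origin at the centre of its underside
- oil: bystander: small amber bottle 34 mm across, 75 mm high; origin at the centre of its underside
- driver: bystander: screwdriver about 160 mm long lying flat on the bench
Mind the look-alikes: they are no part of the job. Leave any pink or red look-alike of the part that bears carrier_mid alone. There is more than one size of the part that bears weight_mid; the job needs the smaller.

How it is judged:
On the way, in this order (a step that is already met when the one before it is completed fails the run):
1. the carrier is wholly on the left half of the tray and the tray has tipped to the left (y of carrier_mid in the frame of tray_mid between 0.04 and 0.124 m and z of carrier_mid in the frame of tray_mid between 0.012 and 0.027 m and value of joint tray above 0.05 rad), for 0.2 s.
2. the counterweight's T-foot is through the slot, not yet turned (z of weight_foot in the frame of slot between -0.018 and -0.007 m and horizontal distance between weight_foot and slot below 0.018 m and not (angle between the x axis of weight_foot and the x axis of slot, either way round above 1.1 rad)), for 0.05 s.
3. the counterweight is turned a quarter turn (at least 63 degrees), its T-foot under the plate (z of weight_foot in the frame of slot between -0.018 and -0.007 m and horizontal distance between weight_foot and slot below 0.018 m and angle between the x axis of weight_foot and the x axis of slot, either way round above 1.1 rad), for 0.2 s.
At the end, for the whole second after the job is handed in: The carrier stands wholly on the left half of the tray (its centre 40 to 124 mm left of the pivot), the counterweight stands in the slot turned at least 63 degrees with its T-foot under the plate, and the tray hangs at rest within 0.03 rad of level (all of step 3 and y of carrier_mid in the frame of tray_mid between 0.04 and 0.124 m and z of carrier_mid in the frame of tray_mid between 0.012 and 0.027 m and value of joint tray between -0.03 and 0.03 rad and velocity of joint tray between -0.05 and 0.05 rad/s and linear speed of each of carrier, weight below 0.02 m/s and angle between weight_mid's own z axis and vertical below 0.15 rad); the robot touches nothing.
It fails at once if the carrier is lifted (more than 15 mm above its place on the ledge) or tipped over (z of carrier_mid in the frame of ledge_mid above 0.035 m or angle between carrier_mid's own z axis and vertical above 0.6 rad).
It fails at once if a bystander is shifted by more than 30 mm or knocked over (distance of any of dishes, lens_a, lens_b, slidebox, oil, driver from where it was at the start of the episode above 0.03 m or angle between any of dishes, lens_a, lens_b, slidebox, oil's own z axis and vertical above 0.7 rad).
It also fails if it takes over 72 s, if anything falls off the work surface, if the arm or the gripper's body presses on something with over 40 N, if the wrist force passes 120 N, or if a joint passes its speed limit or range.

## Working session

There is one attempt and no reset: what is moved stays moved. The work goes in short steps, Python scripts to look and compute and a shell command to move; the robot and the scene stay as the last step left them, time stands still between calls to the robot, and variables do not carry over. Pictures are saved under pics/ and viewed, at most 10 in all, crops included, and the job is handed in when it is done.

```bash
mkdir -p pics; cat > h.py <<'E'
import numpy as np, cv2
from bench import status, camera, ctrl
def pts(c):
    d=c["depth"]; v,u=np.mgrid[:d.shape[0],:d.shape[1]]
    P=np.stack([(u-c["cx"])*d/c["fx"],(v-c["cy"])*d/c["fy"],d,np.ones_like(d)],-1)@np.array(c["extrinsics"]).T
    P[d==0]=np.nan
    return P[...,:3]
E
python3 - <<'E'
from h import *
for n in("top","side"):
    c=camera(n); cv2.imwrite(f"pics/{n}0.png",c["frame"]); np.savez(f"{n}0.npz",P=pts(c),f=c["frame"]); print(n,c["fx"],np.round(c["extrinsics"],3).tolist())
o=status.get_obs(); print(o)
E
```

```text
top 434.2472925674291 [[0.006, -0.992, 0.129, 0.415], [-1.0, -0.007, -0.006, 0.014], [0.007, -0.129, -0.992, 1.109], [0.0, 0.0, 0.0, 1.0]]
side 450.8139360359091 [[-0.883, -0.337, 0.328, 0.09], [-0.47, 0.637, -0.611, 0.875], [-0.003, -0.693, -0.721, 1.096], [0.0, 0.0, 0.0, 1.0]]
{'time_s': 0.1, 'q': array([-1.32330322e+00,  1.81457698e-01,  1.60791922e+00,  5.10230016e-06,
        1.35381781e+00, -2.06302217e-01]), 'dq': array([-0.00080769, -0.00289867, -0.0029824 ,  0.00047373, -0.00110462,
       -0.00237802]), 'joint_efforts': array([ 8.29377204e-04, -4.45883417e+01, -3.52231729e+01, -2.30637779e-04,
        4.24566228e-03, -2.65286502e-05]), 'eef_pos': array([ 0.25195774, -0.5162947 ,  0.23047393]), 'eef_rot': array([-8.00916500e-04,  9.74368783e-01,  2.24955181e-01, -1.40061461e-05]), 'wrist_force': array([-0.5947557 ,  0.29958247, -0.60937228]), 'torque': array([0.01717004, 0.00423859, 0.02304262]), 'grasp_force': 0.0, 'opening': 1.0012897074548102}
```

View pics/top0.png

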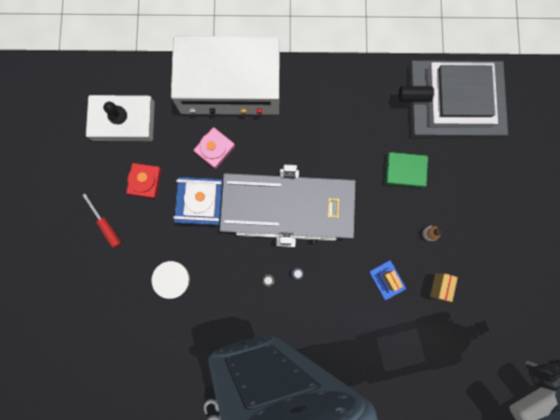

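View pics/side0.png

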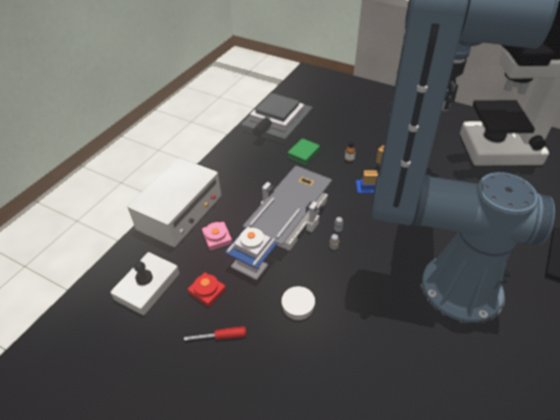

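Top view: carrier (200,197) on the blue ledge, tray centre about (288,206), slot frame (333,208), weight on its stand (388,280), and the larger look-alike at (445,287). The lenses are at (268,280) and (298,273), with the pink and red look-alikes at (214,147) and (143,181).

```bash
python3 - <<'E'
from h import *
z=np.load("top0.npz");P=z["P"];f=z["f"]
hsv=cv2.cvtColor(f,cv2.COLOR_BGR2HSV)
def box(name,r,zl,zh,m=None):
    M=np.zeros(f.shape[:2],bool);M[r[2]:r[3],r[0]:r[1]]=1
    M&=(P[...,2]>zl)&(P[...,2]<zh)
    if m is not None:M&=m
    Q=P[M]; (c,s,a)=cv2.minAreaRect((Q[:,:2]*1000).astype(np.float32)); print(name,len(Q),"c",np.round(c,1),"s",np.round(s,1),"a",round(a,1),"z",np.round(np.median(Q[:,2])*1000,1), "mean",np.round(Q.mean(0)*1000,1))
H,S,V=[hsv[...,i].astype(int) for i in range(3)]
box("tray",(215,362,165,245),.060,.078)
box("dish",(170,225,170,230),.098,.125)
box("block",(170,225,170,230),.088,.125)
box("ledge",(165,225,165,235),.062,.08)
box("slotframe",(320,345,190,225),.0,.1,(H>15)&(H<35)&(S>100))
box("orange",(185,215,185,210),.0,.2,(S>150)&(H<25))
box("weight",(365,412,255,305),.058,.085)
box("standbase",(360,415,255,305),.0,.05,(H>100)&(H<130)&(S>120))
box("big",(425,465,265,310),.04,.12)
box("redline",(375,402,268,292),.05,.1,((H<8)|(H>170))&(S>120))
for n,r in dict(lensY=(258,276,268,290),lensB=(288,306,264,284),posts1=(275,303,160,180),post2=(270,305,230,250),dishes=(150,192,260,300)).items(): box(n,r,.02,.15)
c=cv2.resize(f[240:310,355:475],None,fx=6,fy=6,interpolation=cv2.INTER_CUBIC)
d=cv2.resize(f[160:250,165:365],None,fx=4,fy=4,interpolation=cv2.INTER_CUBIC)[:,:800]
cv2.imwrite("pics/c1.png",np.vstack([cv2.copyMakeBorder(cv2.resize(c,None,fx=.55,fy=.55),0,0,0,800-396,cv2.BORDER_CONSTANT),d]))
E
```

```text
tray 7512 c [560.4  -3.4] s [340.  172.5] a 87.8 z 69.5 mean [566.5  -9.5  69.5]
dish 648 c [575.2 193.9] s [73.8 68.1] a 0.0 z 109.9 mean [575.8 195.2 109.7]
block 1023 c [576.2 195.6] s [72.7 80.1] a 88.0 z 108.2 mean [574.1 193.2 104.2]
ledge 934 c [572.1 200. ] s [139.3 118.2] a 1.3 z 71.0 mean [569.7 197.   71.3]
slotframe 40 c [ 562.6 -123.4] s [24.1 42.6] a 86.2 z 70.9 mean [ 565.1 -126.8   70.1]
orange 42 c [580.8 192.8] s [16.2 14.7] a 46.1 z 113.5 mean [580.9 192.7 113.5]
weight 201 c [ 388.4 -267.4] s [44.2 24.7] a 29.0 z 65.4 mean [ 388.3 -266.5   65.3]
standbase 477 c [ 389.2 -267. ] s [84.1 64.3] a 28.1 z 3.9 mean [ 389.1 -258.4    6.1]
big 505 c [ 373.6 -388.7] s [34.5 59.4] a 75.3 z 79.3 mean [ 374.3 -384.1   74.1]
redline 0 c [0. 0.] s [0. 0.] a 0.0 z nan mean [nan nan nan]
lensY 99 c [387.1  33.7] s [24.4 24.7] a 0.5 z 42.3 mean [386.8  33.2  39.8]
lensB 98 c [402.2 -38.8] s [24.5 27.3] a 0.3 z 42.1 mean [402.5 -38.   40. ]
posts1 264 c [646.5 -14.5] s [32.2 66. ] a 0.8 z 86.0 mean [644.3 -15.6  78.1]
post2 447 c [489.  -12.4] s [36.9 84.4] a 0.3 z 68.4 mean [491.8 -11.5  63.3]
dishes 1074 c [386.1 273.6] s [87.4 88.7] a 54.2 z 29.2 mean [386.  273.2  29.2]
  return _methods._mean(a, axis=axis, dtype=dtype,
  ret = ret.dtype.type(ret / rcount)
<stdin>:8: RuntimeWarning: Mean of empty slice.
  ret = um.true_divide(
```

View pics/c1.png

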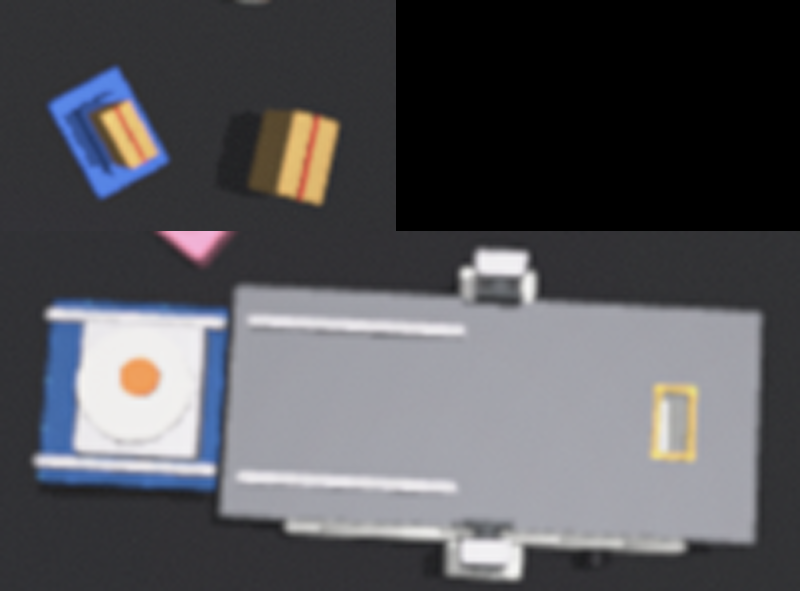

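```bash
cat >> h.py <<'E'
from scipy.spatial.transform import Rotation as R
TM=np.array([567.4,-13.5]); TY=-2.5
def tr(x,y):  # tray frame mm -> world xy mm
    a=np.radians(TY); return TM+np.array([np.cos(a)*x-np.sin(a)*y,np.sin(a)*x+np.cos(a)*y])
def plan(xy,z,yaw):
    o=status.get_obs(); q=o["eef_rot"]; r=R.from_quat([q[1],q[2],q[3],q[0]])
    y=np.radians(yaw); t=R.from_matrix(np.array([[np.cos(y),np.sin(y),0],[np.sin(y),-np.cos(y),0],[0,0,-1]]))
    d=np.array([xy[0],xy[1],z])/1000-o["eef_pos"]
    print("shift cm",np.round(r.inv().apply(d)*100,2),"rot deg",np.round(np.degrees((r.inv()*t).as_rotvec()),1))
E
python3 - <<'E'
from h import *
P=np.load("top0.npz")["P"]; print(P[206,288],P[197,200],tr(0,0),tr(0,209))
for u in(230,260,310,350): print(u,np.nanmedian(P[200:212,u-2:u+3,2]))
plan(tr(0,275),200,87.5)
E
```

```text
[ 0.56501052 -0.0135945   0.07169082] [0.5784928  0.19163325 0.11379004] [567.4 -13.5] [576.51645196 195.30107831]
230 0.06882874534628358
260 0.06892162503462407
310 0.06991891291737873
350 0.07037015787245016
shift cm [ 63.51 -55.52   3.16] rot deg [ -0.1  -0.1 -61.5]
```

```bash
python3 -m handwheel '[[[-1,0,0,-5,0,0,0],[-1,63.5,-55.5,-3,0,0,-61.5],[-1,63.5,-55.5,-3,0,0,-61.5],[-1,63.5,-55.5,-3,0,0,-61.5],[-1,63.5,-55.5,-3,0,0,-61.5],[-1,63.5,-55.5,-3,0,0,-61.5],[-1,63.5,-55.5,-3,0,0,-61.5],[-1,63.5,-55.5,-3,0,0,-61.5],[-1,63.5,-55.5,-3,0,0,-61.5],[-1,63.5,-55.5,-3,0,0,-61.5]]]'
python3 -c "
from h import *
plan(tr(0,275),200,87.5)"
```

```text
time_s: 1.35
eef_pos: [0.4707, 0.0035, 0.2679]
eef_rot: [0.0, 0.722, 0.692, 0.0]
wrist_force: [1.5, -0.8, 0.7]
opening: -0.0
grasp_force: 0.0
shift cm [26.23  9.73  6.78] rot deg [0. 0. 0.]
```

```bash
python3 -m handwheel '[[[-1,26.2,9.7,2,0,0,0],[-1,26.2,9.7,2,0,0,0],[-1,26.2,9.7,2,0,0,0],[-1,26.2,9.7,2,0,0,0],[-1,26.2,9.7,2,0,0,0],[-1,26.2,9.7,6.8,0,0,0],[-1,26.2,9.7,6.8,0,0,0],[-1,26.2,9.7,6.8,0,0,0]]]'
python3 -c "
from h import *
plan(tr(0,275),84,87.5)
plan(tr(0,150),84,87.5)"
```

```text
time_s: 2.35
eef_pos: [0.579, 0.2587, 0.2009]
eef_rot: [0.0, 0.722, 0.691, 0.0]
wrist_force: [0.1, -0.4, 0.4]
opening: 0.002
grasp_force: 0.0
shift cm [ 0.26  0.02 11.69] rot deg [ 0. -0. -0.]
shift cm [-12.24   0.03  11.69] rot deg [ 0. -0. -0.]
```

```bash
python3 -m handwheel '[[[-1,0.3,0,6,0,0,0],[-1,0.3,0,12.3,0,0,0],[-1,0.3,0,12.3,0,0,0],[-1,-1,0,12.3,0,0,0],[-1,-2,0,12.3,0,0,0],[-1,-2.8,0,12.3,0,0,0],[-1,-3.6,0,12.3,0,0,0],[-1,-4.4,0,12.3,0,0,0],[-1,-5.2,0,12.3,0,0,0],[-1,-6,0,12.3,0,0,0]]]'
python3 -c "
from h import *
plan(tr(0,155),78,87.5)"
```

```text
time_s: 3.6
eef_pos: [0.576, 0.1985, 0.0769]
eef_rot: [-0.0, 0.722, 0.692, -0.0]
wrist_force: [-0.5, 3.9, 3.5]
opening: 0.003
grasp_force: 2.0
shift cm [-5.72  0.07 -0.11] rot deg [-0. -0.  0.]
```

Contact is made: 3.9 N of push force. I'll carry on to carrier y ≈ 108.

```bash
python3 -m handwheel '[[[-1,-0.6,0.1,-0.1,0,0,0],[-1,-1.2,0.1,-0.1,0,0,0],[-1,-1.8,0.1,-0.1,0,0,0],[-1,-2.4,0.1,-0.1,0,0,0],[-1,-3,0.1,-0.1,0,0,0],[-1,-3.6,0.1,-0.1,0,0,0],[-1,-4.2,0.1,-0.1,0,0,0],[-1,-4.8,0.1,-0.1,0,0,0],[-1,-5.2,0.1,-0.1,0,0,0],[-1,-5.2,0.1,-0.1,0,0,0]]]'
python3 - <<'E'
from h import *
c=camera("top"); P=pts(c); cv2.imwrite("pics/t1.png",cv2.resize(c["frame"][150:260,160:365],None,fx=3.5,fy=3.5,interpolation=cv2.INTER_CUBIC)); np.savez("t1.npz",P=P,f=c["frame"])
for u in(310,325,350): print(u,np.nanmedian(P[200:212,u-2:u+3,2]))
hsv=cv2.cvtColor(c["frame"],cv2.COLOR_BGR2HSV)
M=(hsv[...,0]<25)&(hsv[...,1]>150); M[:170]=0;M[235:]=0;M[:,:175]=0;M[:,290:]=0
print(P[M].mean(0),M.sum(),tr(0,108)); plan(tr(0,155),78,87.5)
E
```

```text
time_s: 4.85
eef_pos: [0.5752, 0.1466, 0.0784]
eef_rot: [0.0, 0.722, 0.691, 0.0]
wrist_force: [0.0, 2.3, 2.1]
opening: -0.004
grasp_force: 1.2
310 0.07406902306776675
325 0.07714531550123316
350 0.08251902122580179
[0.57594236 0.10034172 0.10163684] 43 [572.11089384  94.39720793]
shift cm [-0.54 -0.08  0.04] rot deg [ 0.  0. -0.]
```

View pics/t1.png

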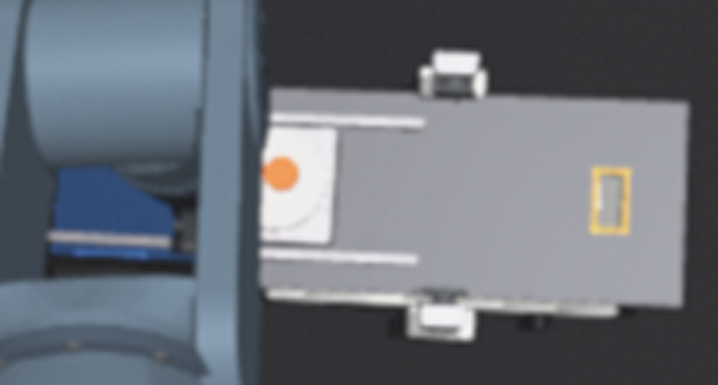

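Tray has tipped left. The carrier (orange spot at crop 282,173) is on the tray at y ≈ 115 mm, and the slot is at crop (611,200). I'll push 6 mm more, back off and lift.

```bash
python3 -m handwheel '[[[-1,-0.3,0,0,0,0,0],[-1,-0.7,0,0,0,0,0],[-1,-0.7,0,0,0,0,0],[-1,2,0,0,0,0,0],[-1,2,0,-6,0,0,0],[-1,2,0,-12,0,0,0],[-1,2,0,-15,0,0,0],[-1,2,0,-15,0,0,0]]]'
python3 -c "
from h import *
plan((388.4,-267.4),200,28.5)"
```

```text
time_s: 5.9
eef_pos: [0.5774, 0.1666, 0.231]
eef_rot: [0.002, 0.722, 0.692, 0.002]
wrist_force: [1.4, 0.1, -0.2]
opening: -0.001
grasp_force: 0.0
shift cm [-44.18 -17.01   3.01] rot deg [ 0.3 -0.2 59. ]
```

```bash
python3 -m handwheel '[[[0,-44.2,-17,0,0,0,59],[0,-44.2,-17,0,0,0,59],[0,-44.2,-17,0,0,0,59],[0,-44.2,-17,0,0,0,59],[0,-44.2,-17,0,0,0,59],[0,-44.2,-17,0,0,0,59],[0,-44.2,-17,0,0,0,59],[0,-44.2,-17,3,0,0,59],[0,-44.2,-17,3,0,0,59],[0,-44.2,-17,3,0,0,59]]]'
python3 - <<'E'
from h import *
plan((388.6,-267.2),120,28.5)
c=camera("top"); P=pts(c); f=c["frame"]; np.savez("t2.npz",P=P,f=f)
hsv=cv2.cvtColor(f,cv2.COLOR_BGR2HSV);H,S,V=[hsv[...,i].astype(int) for i in range(3)]
M=(H>15)&(H<35)&(S>100);M[:190]=0;M[225:]=0;M[:,:318]=0;M[:,348:]=0
Q=P[M]; print(cv2.minAreaRect((Q[:,:2]*1000).astype(np.float32)),Q.mean(0))
M=(H<25)&(S>150); M[:170]=0;M[235:]=0;M[:,:175]=0;M[:,290:]=0
print(P[M].mean(0))
for n,b in (("lane/free tray",(270,320,185,228)),("right",(342,352,190,230))):
    Q=P[b[2]:b[3],b[0]:b[1]].reshape(-1,3);A=np.c_[Q[:,:2],np.ones(len(Q))];print(np.linalg.lstsq(A,Q[:,2],rcond=None)[0])
E
```

```text
time_s: 7.15
eef_pos: [0.386, -0.2665, 0.1968]
eef_rot: [-0.001, 0.969, 0.246, -0.001]
wrist_force: [0.3, 0.8, 0.3]
opening: 0.503
grasp_force: 0.0
shift cm [0.2  0.21 7.68] rot deg [-0.2  0.  -0. ]
((563.191162109375, -123.54405975341797), (21.80985450744629, 41.5625114440918), 85.90799713134766) [ 0.56308039 -0.12473234  0.07911102]
[0.57642615 0.09441168 0.10200937]
 ** On entry to DLASCL parameter number  4 had an illegal value
 ** On entry to DLASCL parameter number  4 had an illegal valueTraceback (most recent call last):
  File "<stdin>", line 10, in <module>
    x, resids, rank, s = _umath_linalg.lstsq(a, b, rcond,
                         ~~~~~~~~~~~~~~~~~~~^^^^^^^^^^^^^
                                             signature=signature)
                                             ^^^^^^^^^^^^^^^^^^^^
    raise LinAlgError("SVD did not converge in Linear Least Squares")
numpy.linalg.LinAlgError: SVD did not converge in Linear Least Squares
```

```bash
python3 -m handwheel '[[[0,0.2,0.2,5,-0.2,0,0],[0,0.2,0.2,10,-0.2,0,0],[0,0.2,0.2,14,-0.2,0,0],[0,0.2,0.2,16.4,-0.2,0,0],[0,0.2,0.2,16.4,-0.2,0,0],[-1,0.2,0.2,16.4,-0.2,0,0],[-1,0.2,0.2,16.4,-0.2,0,0],[-1,0.2,0.2,16.4,-0.2,0,0],[-1,0.2,0.2,16.4,-0.2,0,0],[-1,0.2,0.2,16.4,-0.2,0,0]]]'
```

```text
time_s: 8.45
eef_pos: [0.3904, -0.2685, 0.0354]
eef_rot: [0.003, 0.969, 0.246, 0.001]
wrist_force: [2.4, 3.6, 6.4]
opening: 0.273
grasp_force: 59.9
```

```bash
python3 -m handwheel '[[[-1,0,0,-2,0,0,0],[-1,0,0,-5,0,0,0],[-1,0,0,-10,0,0,0],[-1,0,0,-14,0,0,0],[-1,0,0,-14,0,0,0]]]'
python3 - <<'E'
from h import *
plan(tr(0,-111),150,-2.5); plan((563,-124),150,-3)
c=camera("side"); cv2.imwrite("pics/s1.png",cv2.resize(c["frame"][100:300,230:480],None,fx=3,fy=3))
E
```

```text
time_s: 9.07
eef_pos: [0.3906, -0.2694, 0.1774]
eef_rot: [0.005, 0.969, 0.246, 0.002]
wrist_force: [-0.4, 0.2, -3.1]
opening: 0.268
grasp_force: 59.7
shift cm [22.03 -4.57  2.72] rot deg [ 0.6 -0.2 31. ]
shift cm [22.09 -4.58  2.72] rot deg [ 0.6 -0.3 31.5]
```

View pics/s1.png

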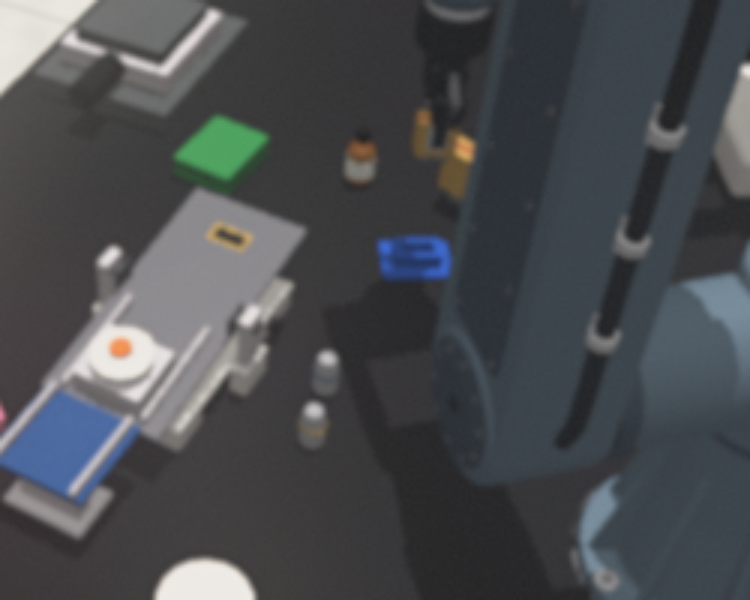

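The weight is held (460,165) and the stand is empty (415,258). Next: hover over the slot and check alignment.

```bash
python3 -m handwheel '[[[-1,22.2,-4.6,0,0.6,-0.3,31.3],[-1,22.2,-4.6,0,0.6,-0.3,31.3],[-1,22.2,-4.6,0,0.6,-0.3,31.3],[-1,22.2,-4.6,0,0.6,-0.3,31.3],[-1,22.2,-4.6,2.7,0.6,-0.3,31.3],[-1,22.2,-4.6,4.7,0.6,-0.3,31.3],[-1,22.2,-4.6,4.7,0.6,-0.3,31.3],[-1,22.2,-4.6,4.7,0.6,-0.3,31.3]]]'
python3 - <<'E'
from h import *
plan((564,-124.2),130,-3)
c=camera("side"); P=pts(c); np.savez("s2.npz",P=P,f=c["frame"])
cv2.imwrite("pics/s2.png",cv2.resize(c["frame"][110:210,240:380],None,fx=5.5,fy=5.5,interpolation=cv2.INTER_CUBIC))
f=c["frame"];hsv=cv2.cvtColor(f,cv2.COLOR_BGR2HSV);H,S,V=[hsv[...,i].astype(int) for i in range(3)]
M=(H>8)&(H<35)&(S>90)&(P[...,2]>.105)&(P[...,2]<.19)&(np.hypot(P[...,0]-.563,P[...,1]+.124)<.06)
Q=P[M]*1000; print(len(Q),Q.min(0),Q.max(0),Q.mean(0)); print(cv2.minAreaRect(Q[:,:2].astype(np.float32)))
M=(H>15)&(H<35)&(S>90)&(P[...,2]<.095)&(np.hypot(P[...,0]-.563,P[...,1]+.124)<.05);Q=P[M]*1000
print(len(Q),Q.min(0),Q.max(0));print(cv2.minAreaRect(Q[:,:2].astype(np.float32)))
E
```

```text
time_s: 10.12
eef_pos: [0.5619, -0.1214, 0.1262]
eef_rot: [-0.003, 1.0, -0.025, -0.003]
wrist_force: [0.2, -0.8, -3.2]
opening: 0.269
grasp_force: 59.6
shift cm [ 0.22  0.27 -0.38] rot deg [-0.3  0.4  0.2]
82 [ 536.08146776 -137.14607072  118.08402033] [ 575.82922091 -105.00584477  175.74625845] [ 544.68735086 -116.5796905   145.59957639]
((551.615234375, -123.56448364257812), (24.92678451538086, 44.94810485839844), 47.39760208129883)
14 [ 539.58147007 -134.4307628    75.60733047] [ 582.35546315 -115.46215344   83.05944544]
((560.908935546875, -125.87837219238281), (18.84307289123535, 42.558143615722656), 87.08928680419922)
```

View pics/s2.png

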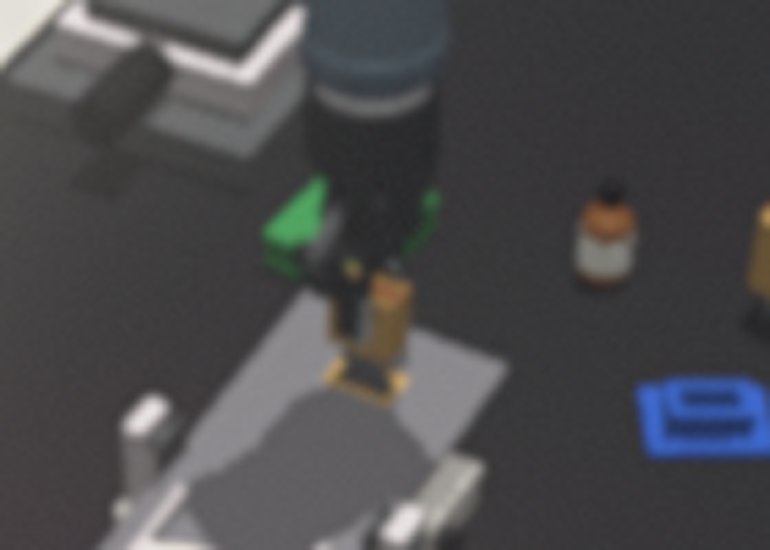

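```bash
python3 -m handwheel '[[[-1,0.22,0.4,0,-0.3,0.4,0.1],[-1,0.22,0.4,0,-0.3,0.4,0.1],[-1,0.22,0.4,0.6,-0.3,0.4,0.1],[-1,0.22,0.4,1.2,-0.3,0.4,0.1],[-1,0.22,0.4,1.6,-0.3,0.4,0.1],[-1,0.22,0.4,2,-0.3,0.4,0.1],[-1,0.22,0.4,2,-0.3,0.4,0.1]]]'
python3 -c "
from h import *
plan((564,-125.4),95,-3)"
```

```text
time_s: 11.05
eef_pos: [0.5639, -0.1252, 0.1062]
eef_rot: [-0.0, 1.0, -0.025, 0.0]
wrist_force: [-0.5, 0.3, -3.4]
opening: 0.274
grasp_force: 59.7
shift cm [0.01 0.02 1.12] rot deg [-0.  -0.   0.1]
```

```bash
python3 -m handwheel '[[[-1,0,0,0.3,0,0,0],[-1,0,0,0.6,0,0,0],[-1,0,0,0.6,0,0,0]]]';python3 -m handwheel '[[[-1,0,0,0.2,0,0,0],[-1,0,0,0.4,0,0,0],[-1,0,0,0.4,0,0,0]]]'
```

```text
time_s: 11.42
eef_pos: [0.564, -0.1252, 0.1004]
eef_rot: [-0.0, 1.0, -0.025, 0.0]
wrist_force: [-0.8, -0.4, -3.7]
opening: 0.274
grasp_force: 59.7
time_s: 11.8
eef_pos: [0.5641, -0.1253, 0.0965]
eef_rot: [-0.0, 1.0, -0.025, 0.0]
wrist_force: [0.4, 0.0, -2.9]
opening: 0.272
grasp_force: 59.7
```

```bash
python3 -m handwheel '[[[-1,0,0,0.2,0,0,0],[-1,0,0,0.2,0,0,0]]]';python3 -m handwheel '[[[-1,0,0,0.2,0,0,0],[-1,0,0,0.2,0,0,0]]]'
python3 - <<'E'
from h import *
c=camera("side"); P=pts(c); f=c["frame"]
cv2.imwrite("pics/s3.png",cv2.resize(f[110:260,230:380],None,fx=4,fy=4,interpolation=cv2.INTER_CUBIC))
E
```

```text
time_s: 12.05
eef_pos: [0.5642, -0.1253, 0.0947]
eef_rot: [-0.0, 1.0, -0.025, 0.001]
wrist_force: [0.5, -0.1, -3.9]
opening: 0.272
grasp_force: 59.9
time_s: 12.3
eef_pos: [0.5643, -0.1253, 0.0929]
eef_rot: [-0.0, 1.0, -0.025, 0.001]
wrist_force: [0.1, 0.4, -0.7]
opening: 0.273
grasp_force: 60.3
```

View pics/s3.png

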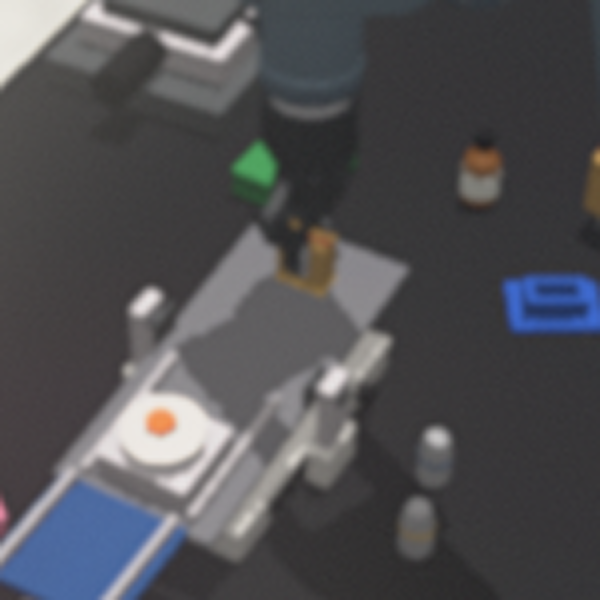

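The block bottoms on the tray at TCP z ≈ 93, as predicted, so the foot is through the slot (block at crop 320,265 inside the yellow frame, tray still tipped left). I'll lift 2 mm and turn.

```bash
python3 -m handwheel '[[[-1,0,0,-0.2,0,0,0],[-1,0,0,-0.2,0,0,0],[-1,0,0,-0.2,0,0,-8],[-1,0,0,-0.2,0,0,-16],[-1,0,0,-0.2,0,0,-24],[-1,0,0,-0.2,0,0,-32],[-1,0,0,-0.2,0,0,-40],[-1,0,0,-0.2,0,0,-48],[-1,0,0,-0.2,0,0,-48]]]'
```

```text
time_s: 13.48
eef_pos: [0.5642, -0.1253, 0.0948]
eef_rot: [0.0, 0.924, 0.383, 0.001]
wrist_force: [-0.7, 0.3, -0.5]
opening: 0.268
grasp_force: 60.1
```

```bash
python3 -m handwheel '[[[-1,0,0,-0.1,0,0,-8],[-1,0,0,-0.1,0,0,-16],[-1,0,0,-0.1,0,0,-24],[-1,0,0,-0.1,0,0,-32],[-1,0,0,-0.1,0,0,-39],[-1,0,0,-0.1,0,0,-42],[-1,0,0,-0.1,0,0,-42],[-1,0,0,-0.1,0,0,-42]]]'
```

```text
time_s: 14.48
eef_pos: [0.5642, -0.1253, 0.0956]
eef_rot: [0.0, 0.726, 0.688, 0.0]
wrist_force: [-0.3, -0.2, -4.1]
opening: 0.272
grasp_force: 59.8
```

```bash
python3 -m handwheel '[[[-1,0,0,0.15,0,0,0],[-1,0,0,0.2,0,0,0],[0,0,0,0.2,0,0,0],[0,0,0,0.2,0,0,0],[0,0,0,0.2,0,0,0],[0,0,0,-3,0,0,0],[0,0,0,-6,0,0,0],[-1,0,0,-12,0,0,0],[-1,0,0,-12,0,0,0]]]'
python3 - <<'E'
from h import *
plan(tr(0,182),215,87.5)
c=camera("side"); P=pts(c); f=c["frame"]
cv2.imwrite("pics/s4.png",cv2.resize(f[130:280,220:370],None,fx=4,fy=4,interpolation=cv2.INTER_CUBIC))
E
```

```text
time_s: 15.6
eef_pos: [0.5674, -0.1268, 0.2219]
eef_rot: [0.005, 0.725, 0.689, 0.003]
wrist_force: [-0.0, -0.5, -0.9]
opening: 0.08
grasp_force: 0.0
shift cm [29.52 -0.7   0.57] rot deg [ 0.7  0.2 -0.4]
```

View pics/s4.png

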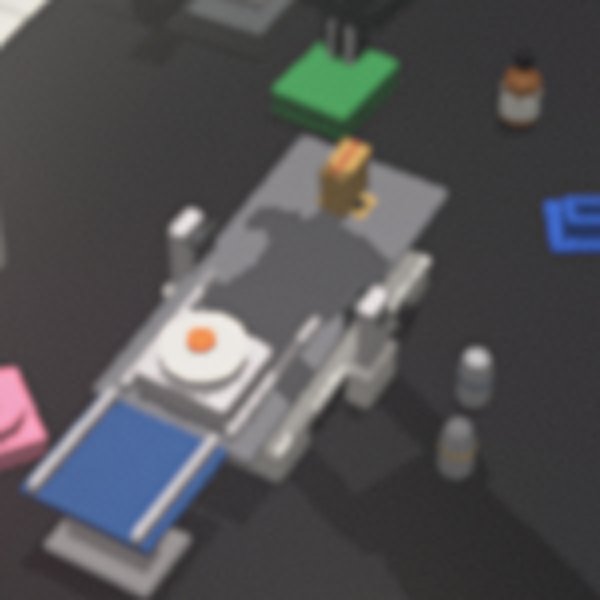

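The weight is locked with its red line along the tray (345,155), and the tray is still left-down. Now I'll push the carrier right.

```bash
python3 -m handwheel '[[[-1,29.5,-0.7,0,0.7,0.2,-0.4],[-1,29.5,-0.7,0,0.7,0.2,-0.4],[-1,29.5,-0.7,0,0.7,0.2,-0.4],[-1,29.5,-0.7,0,0.7,0.2,-0.4],[-1,29.5,-0.7,0,0.7,0.2,-0.4],[-1,29.5,-0.7,4,0.7,0.2,-0.4],[-1,29.5,-0.7,10,0.7,0.2,-0.4],[-1,29.5,-0.7,13,0.7,0.2,-0.4],[-1,29.5,-0.7,13,0.7,0.2,-0.4]]]'
python3 -c "
from h import *
plan(tr(0,135),77,87.5)"
```

```text
time_s: 16.77
eef_pos: [0.5686, 0.1693, 0.0815]
eef_rot: [-0.008, 0.722, 0.691, -0.006]
wrist_force: [0.3, 0.3, 0.8]
opening: 0.003
grasp_force: 0.0
shift cm [-4.77  0.69  0.42] rot deg [-1.1 -0.2 -0. ]
```

```bash
python3 -m handwheel '[[[-1,0,0.6,0.3,-1,0,0],[-1,-1,0.6,0.3,-1,0,0],[-1,-1.8,0.6,0.3,-1,0,0],[-1,-2.4,0.6,0.3,-1,0,0],[-1,-3,0.6,0.3,-1,0,0],[-1,-3.6,0.6,0.3,-1,0,0],[-1,-4.2,0.6,0.3,-1,0,0],[-1,-4.7,0.6,0.3,-1,0,0],[-1,-4.7,0.6,0.3,-1,0,0]]]'
cat > look.py <<'E'
from h import *
c=camera("top"); P=pts(c); f=c["frame"]; s=[]
for u in(272,290,310,320,348): s.append((P[198:212,u,1][np.isfinite(P[198:212,u,2])].mean(),np.nanmedian(P[198:212,u,2])))
s=np.array(s); print(np.round(s*1000,1).tolist()); print("tilt",-np.polyfit(s[:,0],s[:,1],1)[0])
hsv=cv2.cvtColor(f,cv2.COLOR_BGR2HSV)
M=(hsv[...,0]<25)&(hsv[...,1]>150); M[:170]=0;M[235:]=0;M[:,:175]=0;M[:,290:]=0
print("orange",M.sum(),P[M].mean(0) if M.sum() else 0)
E
python3 look.py
python3 -c "
from h import *
plan(tr(0,130),77,87.5)"
```

```text
time_s: 17.9
eef_pos: [0.5761, 0.1219, 0.0826]
eef_rot: [0.001, 0.722, 0.691, 0.003]
wrist_force: [0.6, 1.3, 0.1]
opening: -0.002
grasp_force: 0.4
[[25.1, 67.6], [-18.5, 70.1], [-66.7, 72.4], [-90.6, 75.0], [-157.5, 77.8]]
tilt 0.057107648872753526
orange 39 [0.57415399 0.07297315 0.10621077]
shift cm [-0.58 -0.28  0.55] rot deg [ 0.4 -0.2 -0. ]
```

```bash
python3 -m handwheel '[[[-1,-0.4,-0.2,0.3,0,0,0],[-1,-0.7,-0.2,0.3,0,0,0],[-1,-1,-0.2,0.3,0,0,0],[-1,-1.3,-0.2,0.3,0,0,0],[-1,-1.3,-0.2,0.3,0,0,0],[-1,-1.3,-0.2,0.3,0,0,0],[-1,0,-0.2,0.3,0,0,0],[-1,1,-0.2,0.3,0,0,0],[-1,1,-0.2,0.3,0,0,0],[-1,1,-0.2,0.3,0,0,0]]]'
python3 look.py; python3 look.py
python3 -c "
from h import *
plan(tr(0,120),77,87.5)"
```

```text
time_s: 19.2
eef_pos: [0.5744, 0.1327, 0.0795]
eef_rot: [0.001, 0.722, 0.692, 0.003]
wrist_force: [-0.6, 0.6, 0.1]
opening: 0.0
grasp_force: 0.0
[[25.0, 71.5], [-18.5, 69.4], [-67.1, 67.3], [-91.4, 67.0], [-159.9, 64.2]]
tilt -0.03835915286187733
orange 40 [0.5723405  0.05864097 0.114896  ]
[[25.0, 70.8], [-18.5, 68.9], [-67.1, 66.1], [-91.5, 65.3], [-160.1, 62.9]]
tilt -0.04358085128137673
orange 40 [0.57238512 0.05865486 0.11459146]
shift cm [-2.61 -0.07  0.24] rot deg [ 0.3 -0.2 -0. ]
```

```bash
python3 -m handwheel '[[[-1,1,0,-5,0,0,0],[-1,1,0,-10,0,0,0],[-1,1,0,-13,0,0,0],[-1,1,0,-13,0,0,0],[-1,1,0,-13,0,0,0],[-1,1,0,-13,0,0,0]]]'
python3 look.py; python3 look.py
python3 -c "
from h import *
plan(tr(0,-10),200,87.5)"
```

```text
time_s: 20.05
eef_pos: [0.5731, 0.1419, 0.2077]
eef_rot: [-0.0, 0.722, 0.691, 0.002]
wrist_force: [0.4, 0.2, -0.2]
opening: -0.001
grasp_force: 0.0
[[25.0, 70.2], [-18.5, 69.4], [-67.0, 67.7], [-91.4, 67.0], [-160.0, 63.6]]
tilt -0.03564849109747533
orange 40 [0.57230008 0.058629   0.11512262]
[[25.0, 71.7], [-18.5, 68.4], [-67.1, 66.5], [-91.5, 66.3], [-160.2, 61.4]]
tilt -0.05201153006394913
orange 40 [0.57224951 0.05861592 0.11545748]
shift cm [-16.56   0.08   0.75] rot deg [ 0.2 -0.2 -0. ]
```

```bash
python3 -m handwheel '[[[-1,-14,0,0,0.2,-0.2,0],[-1,-14,0,0,0.2,-0.2,0],[-1,-14,0,0,0.2,-0.2,0],[-1,-14,0,4,0.2,-0.2,0],[-1,-14,0,9,0.2,-0.2,0],[-1,-14,0,12.7,0.2,-0.2,0],[-1,-14,0,12.7,0.2,-0.2,0],[-1,-14,0,12.7,0.2,-0.2,0]]]'
cat > look.py <<'E'
from h import *
T=[]
for k in range(2):
    c=camera("top"); P=pts(c); f=c["frame"]
    hsv=cv2.cvtColor(f,cv2.COLOR_BGR2HSV)
    a=np.radians(TY); d=P[...,:2]*1000-TM; y=-np.sin(a)*d[...,0]+np.cos(a)*d[...,1]; x=np.cos(a)*d[...,0]+np.sin(a)*d[...,1]
    M=(abs(x)<62)&(y>-155)&(y<155)&(hsv[...,1]<40)&(P[...,2]>.045)&(P[...,2]<.09)&~((abs(x)<32)&(y<-85)&(y>-135))
    z=P[...,2]*1000
    for i in range(4):
        p=np.polyfit(y[M],z[M],1); M&=abs(z-np.polyval(p,y))<3
    T.append((-np.arctan(p[0]/1),M.sum(),p[1]))
    M=(hsv[...,0]<25)&(hsv[...,1]>150); M[:170]=0;M[235:]=0;M[:,:175]=0;M[:,290:]=0
print("tilt",T,"carrier y",np.median(y[M])+1.5 if M.any() else None)
E
python3 look.py
python3 -c "
from h import *
plan(tr(0,36),80,87.5)"
```

```text
time_s: 21.15
eef_pos: [0.5698, 0.0029, 0.0833]
eef_rot: [0.001, 0.722, 0.692, 0.002]
wrist_force: [-0.5, 0.4, 0.7]
opening: 0.0
grasp_force: 0.0
tilt [(np.float64(-0.04959742266397588), np.int64(1851), np.float64(69.61497816811662)), (np.float64(-0.05003989932260063), np.int64(1875), np.float64(69.55107186303734))] carrier y 74.14161632881246
shift cm [ 1.98 -0.24  0.43] rot deg [0.4 0.  0. ]
```

```bash
python3 -m handwheel '[[[-1,0.5,-0.2,0.2,0,0,0],[-1,1,-0.2,0.2,0,0,0],[-1,1.4,-0.2,0.2,0,0,0],[-1,1.7,-0.2,0.2,0,0,0],[-1,2,-0.2,0.2,0,0,0],[-1,2,-0.2,0.2,0,0,0],[-1,0,-0.2,0.2,0,0,0],[-1,0,-0.2,0.2,0,0,0],[-1,0,-0.2,0.2,0,0,0],[-1,0,-0.2,0.2,0,0,0]]]'
python3 look.py; python3 look.py
```

```text
time_s: 22.5
eef_pos: [0.5668, 0.0028, 0.0801]
eef_rot: [0.001, 0.722, 0.691, 0.001]
wrist_force: [0.3, 0.1, -0.3]
opening: -0.002
grasp_force: 0.0
tilt [(np.float64(-0.023757644079619198), np.int64(1912), np.float64(69.50767080789424)), (np.float64(-0.024563959011546673), np.int64(1913), np.float64(69.5684362217818))] carrier y 78.89828303884651
tilt [(np.float64(-0.02373084672179886), np.int64(1930), np.float64(69.4965402034342)), (np.float64(-0.02413574230484185), np.int64(1882), np.float64(69.59650547839003))] carrier y nan
```

```bash
python3 -m handwheel '[[[-1,1,0,0,0,0,0],[-1,1.6,0,0,0,0,0],[-1,2,0,0,0,0,0],[-1,2.3,0,0,0,0,0],[-1,2.5,0,0,0,0,0],[-1,2.5,0,0,0,0,0],[-1,0,0,0,0,0,0],[-1,0,0,0,0,0,0],[-1,0,0,0,0,0,0],[-1,0,0,0,0,0,0]]]'
python3 look.py
```

```text
time_s: 23.95
eef_pos: [0.5668, 0.0033, 0.0801]
eef_rot: [0.001, 0.722, 0.692, 0.001]
wrist_force: [-0.4, 0.2, -1.3]
opening: -0.0
grasp_force: 0.0
tilt [(np.float64(-0.008704147966529564), np.int64(1921), np.float64(69.59666719834561)), (np.float64(-0.010449706418244014), np.int64(1905), np.float64(69.62784062048655))] carrier y 81.54754621227187
```

```bash
python3 - <<'E'
import numpy as np
from h import TM,TY
P=np.load("top0.npz")["P"];d=P[...,:2]*1000-TM;a=np.radians(TY)
y=-np.sin(a)*d[...,0]+np.cos(a)*d[...,1]; x=np.cos(a)*d[...,0]+np.sin(a)*d[...,1]; z=P[...,2]*1000
M=(abs(x)<62)&(abs(y)<150)&(z>45)&(z<90)&~((abs(x)<32)&(y<-85)&(y>-135))
for i in range(4):
    p=np.polyfit(y[M],z[M],1); M&=abs(z-np.polyval(p,y))<3
print("bias",-p[0],p[1])
E
```

```text
bias 0.004776665085236236 69.4858984376504
```

```bash
python3 -m handwheel '[[[-1,1,0,0,0,0,0],[-1,2,0,0,0,0,0],[-1,2.4,0,0,0,0,0],[-1,2.6,0,0,0,0,0],[-1,2.75,0,0,0,0,0],[-1,2.75,0,0,0,0,0],[-1,0,0,0,0,0,0],[-1,0,0,-5,0,0,0],[-1,0,0,-11,0,0,0],[-1,0,0,-14,0,0,0]]]'
python3 -m handwheel '[[[-1,0,0,0,0,0,0],[-1,0,0,0,0,0,0],[-1,0,0,0,0,0,0],[-1,0,0,0,0,0,0],[-1,0,0,0,0,0,0],[-1,0,0,0,0,0,0],[-1,0,0,0,0,0,0],[-1,0,0,0,0,0,0]]]'
python3 look.py; python3 - <<'E'
from h import *
f=camera("side")["frame"]
cv2.imwrite("pics/s5.png",cv2.resize(f[130:280,220:370],None,fx=4,fy=4,interpolation=cv2.INTER_CUBIC))
E
```

```text
time_s: 25.3
eef_pos: [0.568, 0.0025, 0.2241]
eef_rot: [0.003, 0.723, 0.691, 0.003]
wrist_force: [0.2, -0.2, 0.6]
opening: -0.001
grasp_force: 0.0
time_s: 26.3
eef_pos: [0.5665, 0.0027, 0.2202]
eef_rot: [0.001, 0.722, 0.691, 0.001]
wrist_force: [0.7, 0.4, 0.6]
opening: 0.001
grasp_force: 0.0
tilt [(np.float64(-0.006174882172186548), np.int64(1657), np.float64(69.88618480572971)), (np.float64(-0.0062985912794834824), np.int64(1664), np.float64(69.87046160334502))] carrier y 89.70536559261066
```

View pics/s5.png

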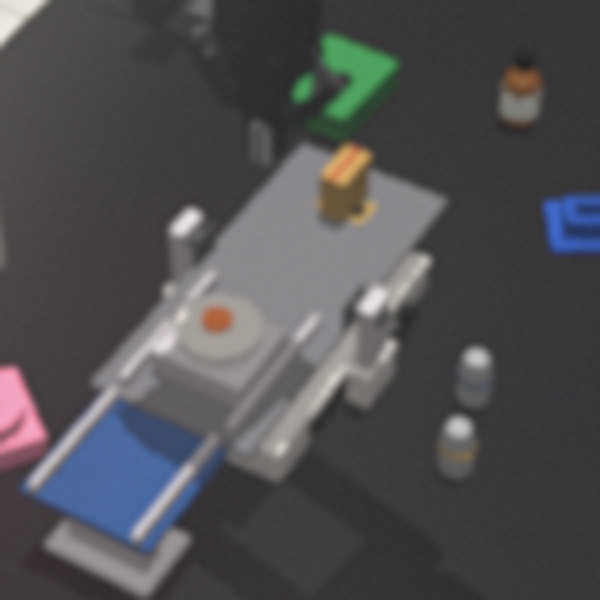

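The carrier (215,335) is between the rails, the weight (345,180) is locked, and the tray looks level at about -0.01 rad. The gripper is clear, so I'm handing in.

```bash
python3 -c "
from h import *
print(ctrl.hand_in())"
```

```text
the job is handed in; nothing more can be done
None
```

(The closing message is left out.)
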